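# Find the hardened microtome foot with a dial hardness tester

## Task

One of these three rubber microtome feet has gone hard. Take the dial tester from its holder and try the feet one after another, each time pressing the tester straight down on the middle of the foot, gently, until its flat face is seated firmly on the rubber, and keeping it there for about a second while you read the dial, until you have found the one that sends the needle into the red. Then stand the tester back in its holder and lay the hard foot in the empty enamel tray, leaving the good ones and everything else where they are.

Things in the scene. Friction and masses are not known exactly. Their poses are not given: they have to be found in the camera images.
- tester: Hand-held dial hardness tester, 0.24 kg, 118 mm tall, standing in the holder. From below: flat round steel presser face 34 mm across, 6 mm thick; stem; round grey dial case 58 mm across, 26 mm thick, 16 to 74 mm above the face; black square handle 24 x 24 mm, 74 to 118 mm above it. Origin: centre of the presser face; z up the handle, x out of the dial; the handle's sides lie along x and y.
- tester_grip (a point): Point on the axis of the tester's handle, 102 mm above its presser face: where to grip it. The tester reads true when pressed squarely with its face seated on the rubber: 10 to 14 N in all does it. The force comes up fast once the face touches, so come down slowly at the last; over 20 N spoils it.
- pin_tip (a point): Tip of the tester's round-ended steel pin, 6 mm thick, which sticks out 6 mm below the middle of the presser face and is pushed back, flush at most, against a spring: 0.5 N at the start, 8 N when flush. The rubber sinks under it before the face seats.
- needle (a joint): Dial needle, rad: 0 with the pin fully out (pointing down left), growing clockwise to 4.71 with the pin pushed back its whole 6 mm. Arc round the dial: green 0.4 to 2.6, red above 3.1, grey elsewhere. With the face seated, in good rubber the pin sinks 3 to 5 mm and the needle reads below 2.6; in hard rubber it sinks less than 1.5 mm and the needle reads above 3.5.
- rubber_a: One of three like black rubber feet, round, 52 mm across, worn to unequal heights of 22 to 28 mm. In the middle of the top a dark grey tread 23 mm across, level with the black rim, sits loose in a recess (keep the foot upright). The pin must press on the tread: the rim does not give in any of them. Loose, about 95 g. Origin at the centre of its underside, z up. Which is hard cannot be seen.
- rubber_b: Another of the three rubber feet: see rubber_a.
- rubber_c: Another of the three rubber feet: see rubber_a.
- holder: Grey plastic holder block of the tester, fixed, 90 x 80 x 22 mm, with a round well 38 mm wide and 12 mm deep in the middle of its top, in which the tester's presser plate stands. Origin at the centre of its underside. It stands at one side of the feet, the tray at the other; the sides change.
- holder_seat (a point): Centre of the floor of the holder's well, 10 mm above the bench: where the centre of the tester's presser face rests. A hole under it leaves the pin free.
- tray: Empty white enamel tray with a black rim, fixed, 220 (x) x 170 (y) mm outside and 24 mm high, walls and floor 4 mm thick. Origin at the centre of its underside.
- wipes: White round tub with a lid, 90 mm across and 120 mm tall, loose. Not to be disturbed.
- slide_box: Teal slide box with a pale lid, 86 x 36 x 54 mm, loose. Not to be disturbed.
- cassettes: Stack of three purple tissue cassettes, 28 x 40 x 19 mm, loose. Not to be disturbed.
Things that resemble listed ones, but are neither listed nor needed, are in the scene too. What is shaped like the rubber_b but green, pink or purple is not meant.

How it is judged:
On the way:
1. the tester is held upright and seated firmly on the middle of a foot, with its needle in the red, for at least half a second (((contact force between tester and rubber_a above 1.2 N and horizontal distance between tester and rubber_a below 0.008 m) or (contact force between tester and rubber_b above 1.2 N and horizontal distance between tester and rubber_b below 0.008 m) or (contact force between tester and rubber_c above 1.2 N and horizontal distance between tester and rubber_c below 0.008 m)) and angle between tester's own z axis and vertical below 0.08 rad and value of joint needle above 3.3 rad), for 0.5 s.
At the end, for the whole second after the job is handed in: The foot with the hard tread lies flat and upright on the floor of the enamel tray, its tread still in it, the tester stands upright fully down in the well of its holder (within 5 mm of its seat), both released and still, and the two good feet are within 30 mm of where they were (((horizontal distance between insert_hard_c0 and rubber_a below 0.015 m and x of rubber_a in the frame of tray between -0.085 and 0.085 m and y of rubber_a in the frame of tray between -0.06 and 0.06 m and z of rubber_a in the frame of tray below 0.008 m and angle between rubber_a's own z axis and vertical below 0.15 rad and linear speed of rubber_a below 0.02 m/s) or (horizontal distance between insert_hard_c0 and rubber_a above 0.015 m and distance of rubber_a from where it was at the start of the episode below 0.03 m)) and ((horizontal distance between insert_hard_c0 and rubber_b below 0.015 m and x of rubber_b in the frame of tray between -0.085 and 0.085 m and y of rubber_b in the frame of tray between -0.06 and 0.06 m and z of rubber_b in the frame of tray below 0.008 m and angle between rubber_b's own z axis and vertical below 0.15 rad and linear speed of rubber_b below 0.02 m/s) or (horizontal distance between insert_hard_c0 and rubber_b above 0.015 m and distance of rubber_b from where it was at the start of the episode below 0.03 m)) and ((horizontal distance between insert_hard_c0 and rubber_c below 0.015 m and x of rubber_c in the frame of tray between -0.085 and 0.085 m and y of rubber_c in the frame of tray between -0.06 and 0.06 m and z of rubber_c in the frame of tray below 0.008 m and angle between rubber_c's own z axis and vertical below 0.15 rad and linear speed of rubber_c below 0.02 m/s) or (horizontal distance between insert_hard_c0 and rubber_c above 0.015 m and distance of rubber_c from where it was at the start of the episode below 0.03 m)) and (horizontal distance between insert_hard_c0 and rubber_a below 0.015 m or horizontal distance between insert_hard_c0 and rubber_b below 0.015 m or horizontal distance between insert_hard_c0 and rubber_c below 0.015 m) and distance between tester and holder_seat below 0.005 m and angle between tester's own z axis and vertical below 0.1 rad and linear speed of tester below 0.02 m/s); the robot touches nothing.
It fails at once if the tester's face is pressed on a foot with more than 20 N (the pin's own force apart) (contact force between tester and rubber_a above 20 N or contact force between tester and rubber_b above 20 N or contact force between tester and rubber_c above 20 N).
It fails at once if a good foot is carried off or pushed more than 40 mm ((horizontal distance between insert_hard_c0 and rubber_a above 0.015 m and distance of rubber_a from where it was at the start of the episode above 0.04 m) or (horizontal distance between insert_hard_c0 and rubber_b above 0.015 m and distance of rubber_b from where it was at the start of the episode above 0.04 m) or (horizontal distance between insert_hard_c0 and rubber_c above 0.015 m and distance of rubber_c from where it was at the start of the episode above 0.04 m)).
It fails at once if the tub, the slide box or the cassettes are moved more than 20 mm (distance of any of wipes, slide_box, cassettes from where it was at the start of the episode above 0.02 m).
It also fails if it takes over 72 s, if anything falls off the work surface, if the arm or the gripper's body presses on something with over 40 N, if the wrist force passes 120 N, or if a joint passes its speed limit or range.

## Robot

A 7-joint arm with a two-finger parallel gripper is mounted at the origin on the work surface. World frame = base frame: x ahead of the robot, y to its left, z up, the work surface at z = 0. Lengths are in m, angles in rad, forces in N, time in s.
With the tool pointing down it reaches from about 0.4 to 0.875 m from the base axis. Payload 19.3 kg.
Tool frame: the origin (TCP) lies on the centre line of the jaws, within the pads' length; the fingertips stand 22 mm ahead of it and the grasp point (between the pads) lies 3 mm ahead of it (bot.nose_length is the distance from the TCP to the fingertips, in m); z points along the fingers, y is the line along which they close (so a half turn about z gives the same grasp; the last joint's range is limited). The gripper opens to 85 mm and grips with 20 to 120 N. Pads are 22 mm wide; open, the fingers measure 114 mm over their backs; the gripper's body (76 mm by 85 mm) begins 54 mm behind the grasp point. The pads swing forward as they close: fully open they stand 13 mm farther back than shut.
Start: joints at [1.277, 0.521, -0.036, 1.599, 0.021, 1.021, -0.113], TCP at [0.139, -0.609, 0.253] pointing down, gripper open.
Joint ranges: [-2.91, 2.91], [-0.3, 2.13], [-1.5, 1.42], [0.17, 2.43], [-1.26, 4.41], [0.16, 1.93], [-2.52, 2.52]. Speed limits (rad/s): [1.89, 1.89, 2.39, 2.39, 3.01, 3.01, 3.01].

## Interface

Orientations are given as a unit quaternion [x, y, z, w].
In Python, from bench import sensors, cams, bot gives the robot as it stands.
- The arm moves only by the tool play_rows, never from a script. Its argument "targets" is text: rows parted by semicolons, each of 7 numbers parted by spaces: the turn, a rotation vector about the tool's x, y, z normalised to -1 to 1, where 1 is pi/2 rad, then the shift along the tool's x, y, z normalised to -1 to 1, where 1 is 800 mm, then the opening, from 0 (shut) to 1 (fully open). A call has 1 to 20 rows; each row is the pose to reach, as a shift and turn from the pose commanded when the call began, along the tool's axes at that moment; what a row does not reach only later rows make up. A row lasts 1/12 s, in which the tool goes at most 41.7 mm and 7.16 degrees, less where a joint would pass 70% of its speed; a pose out of reach is approached as far as the arm can. A call with a number of a shift or a turn outside -1 to 1 is refused whole. A call with a gripper value outside its range is refused whole. The fingers move at their own pace and stop on an object; the grip force is fixed at half the most. Time passes only in rows, so rows that repeat a pose let the fingers close. It gives the time, the measured TCP pose, the force, the opening and the grip force at its end, in the units of the state.
- sensors.read_state(): the state, without advancing time (a new reading comes with each control period).
- cams.camera(name): name is "scene" or "top"; returns the picture (400x640x3 uint8, blue, green, red); there is no depth.
- cams.calibration(name): a dict with "fx", "fy", "cx", "cy" (pixels), "dist" ([k1, k2, p1, p2, k3] as OpenCV has them; the pictures are not rectified), "R" (3x3) and "t" (3): a world point X has camera coordinates R X + t. Camera axes: x right, y down, z forward; pixel columns grow to the right and rows downward; lengths in m; the calibration is good to about 2 mm. A picture is of the moment at which its call begins. calibration takes no time and is no camera call.
- bot.hand_in(): hands the job in; it is judged then, once.
The state is a dict: "clock": time; "joint_pos": joint angles; "qd": joint speeds; "tau": joint torques, N m; "tcp_pos": TCP position; "ee_rot": TCP orientation; "force": force on the tool from outside, world axes, zero at the start; "torque": the same for the moment, N m; "opening": finger opening in m; "grip_force": force on a finger pad.
Only numpy, scipy, OpenCV 4.12 (cv2) and the standard library are available. Lean on these libraries where they do the work, as an engineer would, in place of code of your own. Each camera call takes 0.05 s, during which the arm holds its last target. There are 200 camera calls.

## Working session

There is one attempt and no reset: what is moved stays moved. The work goes in short steps, Python scripts to look and compute and a tool call to move; the robot and the scene stay as the last step left them, time stands still between calls to the robot, and variables do not carry over. Pictures are saved under pics/ and viewed, at most 10 in all, crops included, and the job is handed in when it is done.

Besides the shell and the picture viewer there is one more tool, called after "Request:" by a JSON object that holds its "op" and its "data", one argument or row to a line. play_rows: Moves the arm, as the interface text tells. Scaled input: -1 to 1 covers 800 mm each way for a shift and pi/2 rad each way for a turn. Its arguments: {"type":"object","properties":{"targets":{"type":"string"}},"required":["targets"]}

```bash
ls; mkdir -p pics; python3 - <<'E'
from bench import sensors,cams,bot
import cv2,json
s=sensors.read_state();print(s)
for n in("scene","top"):
    im=cams.camera(n);cv2.imwrite(f"pics/{n}0.png",im)
    c=cams.calibration(n);print(n,c)
E
```

```text
pics
{'clock': 0.0, 'joint_pos': array([ 1.27681596,  0.52199745, -0.03635803,  1.5999546 ,  0.02120559,
        1.02111771, -0.11280645]), 'qd': array([-3.64299756e-04, -5.75700482e-04,  1.20961898e-03, -1.39864501e-03,
        9.87429475e-04, -7.77004535e-04,  1.71802995e-05]), 'tau': array([ 3.48622561e-03, -9.27117348e+01,  1.98216900e+00, -3.69927371e+01,
        1.81433593e-02,  8.30807170e-03,  4.06058734e-05]), 'tcp_pos': array([ 0.1386164 , -0.60913467,  0.25275482]), 'ee_rot': array([ 9.93745998e-01,  1.11662853e-01, -9.41061492e-05, -5.37813707e-04]), 'force': array([ 0.94692859, -0.0435931 , -0.19397862]), 'torque': array([ 0.01116263,  0.02049523, -0.04482554]), 'grip_force': 0.0, 'opening': 0.08509396858648062}
scene {'fx': 393.82882497515436, 'fy': 393.82882497515436, 'cx': 315.09357268566583, 'cy': 195.0389813040261, 'dist': array([-0.01735002,  0.        ,  0.        ,  0.        ,  0.        ]), 'R': array([[-0.21743062,  0.97594981,  0.01568091],
       [ 0.73466116,  0.17420935, -0.65568596],
       [-0.64264835, -0.13104605, -0.75487087]]), 't': array([ 0.12328153, -0.36294149,  1.18735285])}
top {'fx': 387.58960877784693, 'fy': 387.58960877784693, 'cx': 321.2346062977356, 'cy': 200.89625229674343, 'dist': array([0.02250406, 0.        , 0.        , 0.        , 0.        ]), 'R': array([[ 0.00357462, -0.99999247, -0.00151008],
       [-0.98624049, -0.00327587, -0.1652845 ],
       [ 0.16527831,  0.00208013, -0.98624477]]), 't': array([-0.0200992 ,  0.54637169,  0.88974678])}
```

View pics/scene0.png

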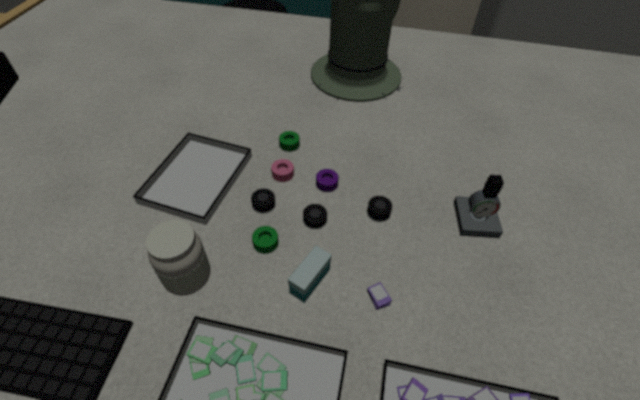

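View pics/top0.png

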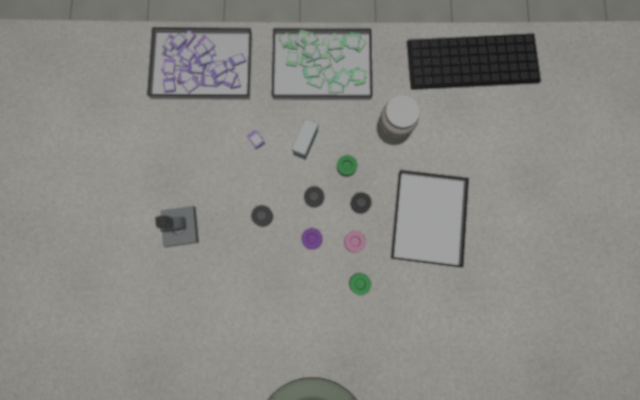

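The scene view shows the tester in its grey holder at (478,215) and the empty tray at (195,175). The black feet are at (263,200), (315,215) and (379,208). In the top view the feet are at (361,202), (314,196) and (262,215). The green, pink and purple rings (top view (347,165), (360,283), (355,241), (312,238)) are decoys by colour, and the two trays full of cassettes are not empty.

```bash
cat > h.py <<'E'
import numpy as np,cv2
from bench import sensors,cams,bot
from scipy.spatial.transform import Rotation as Ro
def K(c): return np.array([[c['fx'],0,c['cx']],[0,c['fy'],c['cy']],[0,0,1]])
def ray(n,uv):
    c=cams.calibration(n);p=cv2.undistortPoints(np.array([[uv]],float),K(c),c['dist'])[0,0]
    return -c['R'].T@c['t'], c['R'].T@np.array([p[0],p[1],1])
def onz(n,uv,z):
    o,d=ray(n,uv);return o+d*(z-o[2])/d[2]
def tri(a,b):
    (o1,d1),(o2,d2)=ray('scene',a),ray('top',b)
    s=np.linalg.lstsq(np.c_[d1,-d2],o2-o1,rcond=None)[0]
    p,q=o1+d1*s[0],o2+d2*s[1];return (p+q)/2,np.linalg.norm(p-q)
def proj(n,X):
    c=cams.calibration(n);return cv2.projectPoints(np.array([X],float),cv2.Rodrigues(c['R'])[0],c['t'],K(c),c['dist'])[0][0,0]
def pose():
    s=sensors.read_state();return s['tcp_pos'],Ro.from_quat(s['ee_rot'])
E
python3 - <<'E'
from h import *
S=cv2.imread('pics/scene0.png');T=cv2.imread('pics/top0.png')
def blobs(im,box,thr,n):
    x0,y0,x1,y1=box;g=im[y0:y1,x0:x1].max(2)
    k,l,st,ce=cv2.connectedComponentsWithStats((g<thr).astype('uint8'))
    for i in range(1,k):
        if st[i,4]>n: print(ce[i]+[x0,y0],st[i]+[x0,y0,0,0,0])
print('scene');blobs(S,(240,185,400,230),75,100)
print('top');blobs(T,(240,180,378,232),90,100)
a=cv2.resize(S[165:245,440:520],None,fx=5,fy=5,interpolation=cv2.INTER_CUBIC)
b=cv2.resize(T[190:270,140:220],None,fx=5,fy=5,interpolation=cv2.INTER_CUBIC)
c=cv2.resize(T[180:230,240:400],None,fx=5,fy=5,interpolation=cv2.INTER_CUBIC)[:200]
cv2.imwrite('pics/c1.png',np.vstack([np.hstack([a,b]),np.clip(c[:200]*1.5,0,255).astype('uint8')]))
E
```

```text
scene
[326.58677686 187.55371901] [316 185  22   7 121]
[262.73843058 200.44064386] [251 188  24  26 497]
[379.03364486 208.3364486 ] [367 196  25  26 535]
[314.54403131 215.98630137] [303 204  24  25 511]
top
[313.83387622 196.4267101 ] [305 187  19  20 307]
[360.42638037 202.4601227 ] [351 193  20  20 326]
[261.77575758 215.51515152] [252 206  21  20 330]
```

View pics/c1.png

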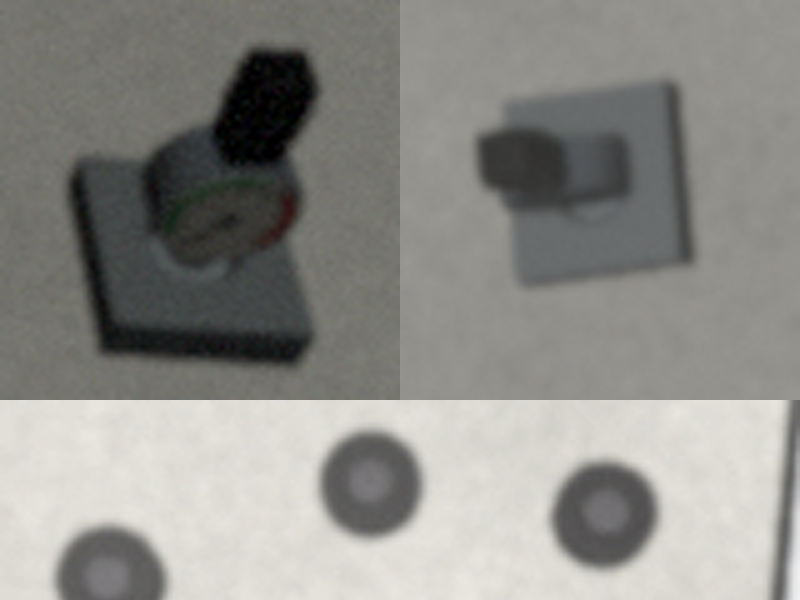

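The crop shows the tester's handle top at scene ≈(497,178) and its dial facing the scene camera, which is +x. The holder's top corners are seen from above. The three black feet each have a grey tread, at top view ≈(314,196), (361,202) and (262,215), and no other black rings are present.

```bash
python3 - <<'E'
from h import *
S=cv2.imread('pics/scene0.png');T=cv2.imread('pics/top0.png')
def tread(im,c,r):
    x,y=np.round(c).astype(int);g=cv2.GaussianBlur(im.max(2),(3,3),0).astype(float)
    p=g[y-r:y+r+1,x-r:x+r+1];w=np.clip(p-np.percentile(p,45),0,None);w[w<0]=0
    yy,xx=np.mgrid[y-r:y+r+1,x-r:x+r+1];return np.array([(w*xx).sum(),(w*yy).sum()])/w.sum()
for n,a,b in (('A',(262.7,200.4),(360.4,202.5)),('B',(314.5,216),(313.8,196.4)),('C',(379,208.3),(261.8,215.5))):
    tb=tread(T,b,6);P=onz('top',tb,.025)
    print(n,tb,'treadtop',P.round(4),'blobtop',onz('top',b,.0125).round(4),'tri blob',*[np.round(q,4) for q in tri(a,b)],'scene',onz('scene',a,.0125).round(4))
H=[onz('top',p,.022) for p in((193.6,206.4),(196.4,242.4),(164.4,247.2),(160.6,210))]
print('holder',np.round(H,4),np.mean(H,0).round(4),[np.linalg.norm(H[i]-H[i-1]).round(4) for i in range(4)])
H2=[onz('scene',(440+u/5,165+v/5),.022) for u,v in((78,158),(312,330),(102,332))]
print('scene corners',np.round(H2,4),((H2[0]+H2[1])/2).round(4))
print('handle top tri',tri((497,177.5),(140+115/5,190+158/5)))
# tray rim
m=(T.max(2)<80).astype('uint8');k,l,st,ce=cv2.connectedComponentsWithStats(m)
i=l[170:270,385:475];j=np.bincount(i[i>0]).argmax();r=cv2.minAreaRect(np.argwhere(l==j)[:,::-1].astype('float32'));print(r)
B=[onz('top',p,.024) for p in cv2.boxPoints(r)];print(np.round(B,4),np.mean(B,0).round(4))
p,R=pose();print(p,R.as_matrix().round(3))
E
```

```text
A [360.61725664 201.76327434] treadtop [ 0.548  -0.1152  0.025 ] blobtop [ 0.5482 -0.1159  0.0125] tri blob [ 0.5486 -0.1174  0.0124] 0.003 scene [ 0.5489 -0.1189  0.0125]
B [313.5610687  195.83206107] treadtop [0.5625 0.0008 0.025 ] blobtop [5.633e-01 5.000e-04 1.250e-02] tri blob [ 0.5637 -0.0008  0.0115] 0.0027 scene [ 0.5647 -0.002   0.0125]
C [261.04681404 215.13003901] treadtop [0.514  0.1292 0.025 ] blobtop [0.5147 0.1293 0.0125] tri blob [0.5146 0.1275 0.0143] 0.0029 scene [0.5134 0.1262 0.0125]
holder [[0.5356 0.2962 0.022 ]
 [0.4473 0.2843 0.022 ]
 [0.4356 0.3606 0.022 ]
 [0.5264 0.3764 0.022 ]] [0.4862 0.3294 0.022 ] [np.float64(0.0807), np.float64(0.0891), np.float64(0.0772), np.float64(0.0921)]
scene corners [[0.4511 0.283  0.022 ]
 [0.523  0.3743 0.022 ]
 [0.5433 0.2913 0.022 ]] [0.487  0.3286 0.022 ]
handle top tri (array([0.4860401 , 0.32713492, 0.1278374 ]), np.float64(0.003988360120631827))
((430.623779296875, 218.26239013671875), (71.94119262695312, 89.5533447265625), 5.7105937004089355)
[[ 0.4083 -0.1849  0.024 ]
 [ 0.6286 -0.2129  0.024 ]
 [ 0.6107 -0.3897  0.024 ]
 [ 0.3923 -0.3553  0.024 ]] [ 0.51   -0.2857  0.024 ]
[ 0.13862627 -0.6091497   0.25280804] [[ 0.975  0.222 -0.   ]
 [ 0.222 -0.975  0.001]
 [-0.    -0.001 -1.   ]]
```

```bash
cat >> h.py <<'E'
def row(xyz,yaw_deg):
    "scaled turn+shift from the current pose to tool-down at xyz, tool x at yaw"
    p,R=pose();c,s=np.cos(np.radians(yaw_deg)),np.sin(np.radians(yaw_deg))
    T=Ro.from_matrix([[c,s,0],[s,-c,0],[0,0,-1]])
    print(np.round((R.inv()*T).as_rotvec()/(np.pi/2),4),np.round(R.inv().apply(np.array(xyz)-p)/.8,4))
E
python3 -c "
from h import *
row((.5,-.28,.25),7.5);row((.4865,.329,.25),7.5)"
```

```text
[-0.0006  0.0001  0.0591] [ 0.5318 -0.3009  0.0038]
[-0.0006  0.0001  0.0591] [ 0.6843 -1.0469  0.0045]
```

Request:
{"op": "play_rows", "data": {
  "targets": "0 0 0.059 0.532 -0.301 0.004 1;0 0 0.059 0.532 -0.301 0.004 1;0 0 0.059 0.532 -0.301 0.004 1;0 0 0.059 0.532 -0.301 0.004 1;0 0 0.059 0.532 -0.301 0.004 1;0 0 0.059 0.532 -0.301 0.004 1;0 0 0.059 0.532 -0.301 0.004 1;0 0 0.059 0.532 -0.301 0.004 1;0 0 0.059 0.532 -0.301 0.004 1;0 0 0.059 0.532 -0.301 0.004 1;0 0 0.059 0.532 -0.301 0.004 1;0 0 0.059 0.64 -0.64 0.004 1;0 0 0.059 0.64 -0.64 0.004 1;0 0 0.059 0.64 -0.64 0.004 1;0 0 0.059 0.64 -0.64 0.004 1;0 0 0.059 0.64 -0.64 0.004 1;0 0 0.059 0.64 -0.64 0.004 1"
}}

```text
clock: 1.52
tcp_pos: [0.5153, -0.0518, 0.2501]
ee_rot: [0.998, 0.065, -0.0, 0.0]
force: [2.3, 0.0, -0.6]
opening: 0.0856
grip_force: 0.0
```

```bash
python3 -c "
from h import *
print(pose()[0],sensors.read_state()['joint_pos'])
row((.4865,.329,.25),7.5);row((.4865,.329,.16),7.5);row((.4865,.329,.115),7.5)"
```

```text
[ 0.51525202 -0.05177937  0.25007201] [ 0.14533688  0.36153526 -0.20520528  1.87581483  0.09123032  0.91347245
 -1.54271521]
[ 0.      0.0002 -0.    ] [ 2.650e-02 -4.766e-01  1.000e-04]
[ 0.      0.0002 -0.    ] [ 0.0265 -0.4766  0.1126]
[ 0.      0.0002 -0.    ] [ 0.0265 -0.4766  0.1688]
```

Request:
{"op": "play_rows", "data": {
  "targets": "0 0 0 0.026 -0.477 0 1;0 0 0 0.026 -0.477 0 1;0 0 0 0.026 -0.477 0 1;0 0 0 0.026 -0.477 0 1;0 0 0 0.026 -0.477 0 1;0 0 0 0.026 -0.477 0 1;0 0 0 0.026 -0.477 0 1;0 0 0 0.026 -0.477 0 1;0 0 0 0.026 -0.477 0 1;0 0 0 0.026 -0.477 0 1;0 0 0 0.026 -0.477 0 1;0 0 0 0.026 -0.477 0 1;0 0 0 0.026 -0.477 0 1"
}}

```text
clock: 2.6
tcp_pos: [0.4866, 0.3261, 0.2499]
ee_rot: [0.998, 0.065, -0.0, 0.0]
force: [0.1, -0.3, -0.8]
opening: 0.0857
grip_force: 0.0
```

```bash
python3 - <<'E'
from h import *
s=sensors.read_state();print(s['clock'],pose()[0],s['joint_pos'],s['qd'].round(3))
row((.4865,.329,.115),7.5)
a=cams.camera('scene')
p,R=pose();u=proj('scene',(.4865,.329,.12));print(u)
x,y=u.astype(int);cv2.imwrite('pics/c2.png',cv2.resize(np.clip(a[y-60:y+60,x-70:x+70]*2.0,0,255).astype('uint8'),None,fx=5,fy=5,interpolation=cv2.INTER_CUBIC))
E
```

```text
2.6 [0.48655884 0.32613586 0.24993042] [-0.47693995  0.4757174  -0.30176974  1.69908216  0.16386127  0.99228209
 -2.27803898] [ 0.012 -0.008  0.002  0.003  0.001 -0.002 -0.002]
[ 0.0005  0.0002 -0.0006] [ 0.0004 -0.0037  0.1687]
[495.37959357 180.79687064]
```

View pics/c2.png

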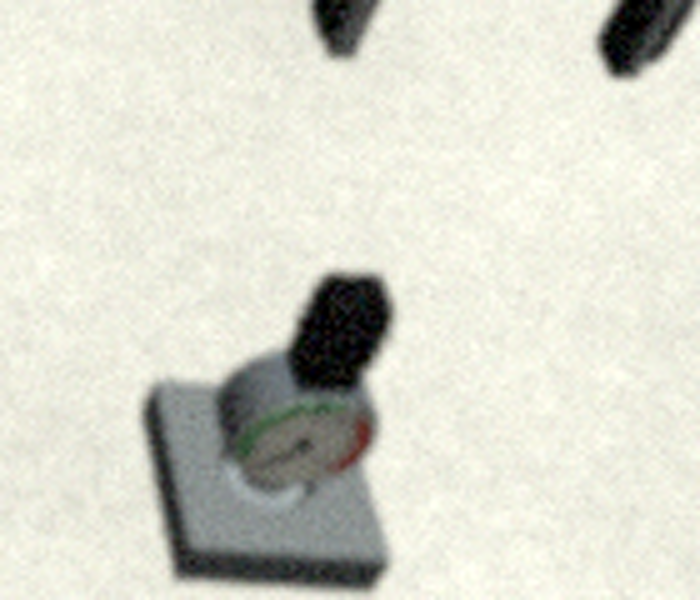

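The fingers are above the handle on either side of it, at crop ≈(345,30) and (640,50). The handle top at (350,280) lies below and between them, so I go down and grip.

Request:
{"op": "play_rows", "data": {
  "targets": "0 0 0 0 -0.002 0.05 1;0 0 0 0 -0.002 0.09 1;0 0 0 0 -0.002 0.12 1;0 0 0 0 -0.002 0.145 1;0 0 0 0 -0.002 0.16 1;0 0 0 0 -0.002 0.1685 1;0 0 0 0 -0.002 0.1685 1;0 0 0 0 -0.002 0.1685 0;0 0 0 0 -0.002 0.1685 0;0 0 0 0 -0.002 0.1685 0;0 0 0 0 -0.002 0.1685 0;0 0 0 0 -0.002 0.1685 0;0 0 0 0 -0.002 0.1685 0;0 0 0 0 -0.002 0.1685 0;0 0 0 0 -0.002 0.1685 0;0 0 0 0 -0.002 0.1685 0"
}}

```text
clock: 3.98
tcp_pos: [0.4863, 0.3292, 0.116]
ee_rot: [0.998, 0.066, 0.0, -0.0]
force: [-0.6, -0.3, 7.5]
opening: 0.0236
grip_force: 58.5
```

```bash
python3 - <<'E'
from h import *
s=sensors.read_state();print(s['clock'],pose()[0],s['force'].round(2),s['torque'].round(3),s['joint_pos'][6])
row((.4865,.329,.25),7.5)
row((.514,.1285,.20),7.5)
E
```

```text
3.9833 [0.48634893 0.32921055 0.11602601] [-0.61 -0.28  7.51] [-0.139  0.201  0.011] -2.344021978922838
[-0.0003 -0.0006  0.0002] [ 0.0003  0.0002 -0.1675]
[-0.0003 -0.0006  0.0002] [ 0.0016  0.2532 -0.1051]
```

Request:
{"op": "play_rows", "data": {
  "targets": "0 0 0 0 0 -0.03 0;0 0 0 0 0 -0.07 0;0 0 0 0 0 -0.09 0;0 0 0 0.001 0.05 -0.09 0;0 0 0 0.001 0.1 -0.08 0;0 0 0 0.001 0.15 -0.07 0;0 0 0 0.001 0.2 -0.06 0;0 0 0 0.001 0.24 -0.05 0;0 0 0 0.001 0.2525 -0.045 0;0 0 0 0.001 0.2525 -0.045 0;0 0 0 0.001 0.2525 -0.045 0;0 0 0 0.001 0.2525 -0.045 0;0 0 0 0.001 0.2525 -0.045 0"
}}

```text
clock: 5.07
tcp_pos: [0.5132, 0.1303, 0.1517]
ee_rot: [0.998, 0.066, 0.0, -0.0]
force: [-0.8, 0.6, -2.8]
opening: 0.0232
grip_force: 59.6
```

```bash
python3 - <<'E'
from h import *
s=sensors.read_state();print(s['clock'],pose()[0],s['force'].round(2),s['torque'].round(3),s['qd'].round(3))
row((.514,.1285,.138),7.5)
a=cams.camera('scene');b=cams.camera('top')
def cr(im,n,X,m=2):
    x,y=proj(n,X).astype(int);return cv2.resize(np.clip(im[y-40:y+40,x-40:x+40]*float(m),0,255).astype('uint8'),None,fx=5,fy=5,interpolation=cv2.INTER_CUBIC)
cv2.imwrite('pics/c3.png',np.hstack([cr(a,'scene',(.514,.1285,.06)),cr(b,'top',(.514,.1285,.06))]))
E
```

```text
5.0667 [0.51320954 0.13027516 0.15165443] [-0.84  0.55 -2.76] [-0.003 -0.039  0.034] [-0.001  0.002  0.003  0.001  0.003  0.     0.004]
[-0.0004 -0.0003  0.0013] [0.0007 0.0023 0.0171]
```

View pics/c3.png

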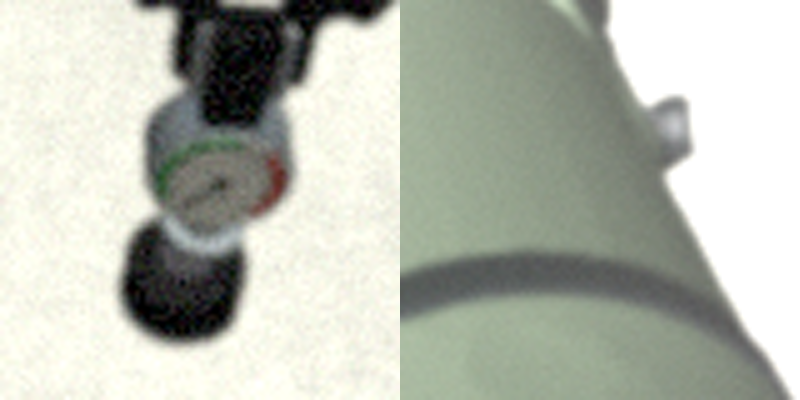

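The crop shows the tester hanging upright over the foot at crop (185,290) with the needle at rest at lower left. The dial is readable. I now go down slowly.

Request:
{"op": "play_rows", "data": {
  "targets": "0 0 -0.001 0.001 0.002 0.004 0;0 0 -0.001 0.001 0.002 0.008 0;0 0 -0.001 0.001 0.002 0.012 0;0 0 -0.001 0.001 0.002 0.015 0;0 0 -0.001 0.001 0.002 0.0165 0;0 0 -0.001 0.001 0.002 0.0165 0;0 0 -0.001 0.001 0.002 0.0165 0"
}}

```text
clock: 5.75
tcp_pos: [0.5142, 0.1273, 0.1381]
ee_rot: [0.998, 0.066, -0.0, -0.0]
force: [-1.3, -0.3, -2.0]
opening: 0.0234
grip_force: 59.6
```

Request:
{"op": "play_rows", "data": {
  "targets": "0 0 0 0 0 0.001 0;0 0 0 0 0 0.002 0;0 0 0 0 0 0.0025 0;0 0 0 0 0 0.0025 0;0 0 0 0 0 0.0025 0"
}}

```text
clock: 6.17
tcp_pos: [0.5143, 0.1273, 0.1362]
ee_rot: [0.998, 0.066, 0.0, -0.0]
force: [0.3, -0.4, -0.1]
opening: 0.0234
grip_force: 59.7
```

Request:
{"op": "play_rows", "data": {
  "targets": "0 0 0 0 0 0.001 0;0 0 0 0 0 0.0015 0;0 0 0 0 0 0.0015 0;0 0 0 0 0 0.0015 0"
}}

```text
clock: 6.5
tcp_pos: [0.5143, 0.1272, 0.1349]
ee_rot: [0.998, 0.066, -0.0, 0.0]
force: [-0.3, -0.2, -0.0]
opening: 0.023
grip_force: 59.8
```

Request:
{"op": "play_rows", "data": {
  "targets": "0 0 0 0 0 0.0005 0;0 0 0 0 0 0.001 0;0 0 0 0 0 0.001 0;0 0 0 0 0 0.001 0"
}}

```text
clock: 6.83
tcp_pos: [0.5142, 0.1273, 0.1341]
ee_rot: [0.998, 0.066, -0.0, -0.0]
force: [-0.4, 0.3, 0.4]
opening: 0.0231
grip_force: 59.8
```

Request:
{"op": "play_rows", "data": {
  "targets": "0 0 0 0 0 0.0005 0;0 0 0 0 0 0.001 0;0 0 0 0 0 0.001 0;0 0 0 0 0 0.001 0"
}}

```text
clock: 7.17
tcp_pos: [0.5143, 0.1273, 0.1333]
ee_rot: [0.998, 0.066, 0.0, -0.0]
force: [-0.2, -0.1, 0.8]
opening: 0.0234
grip_force: 59.9
```

Request:
{"op": "play_rows", "data": {
  "targets": "0 0 0 0 0 0.0005 0;0 0 0 0 0 0.001 0;0 0 0 0 0 0.001 0;0 0 0 0 0 0.001 0"
}}

```text
clock: 7.5
tcp_pos: [0.5144, 0.1273, 0.133]
ee_rot: [0.998, 0.066, 0.0, -0.0]
force: [-3.0, -1.6, 11.1]
opening: 0.0236
grip_force: 61.2
```

Request:
{"op": "play_rows", "data": {
  "targets": "0 0 0 0 0 0 0;0 0 0 0 0 0 0;0 0 0 0 0 0 0;0 0 0 0 0 0 0;0 0 0 0 0 0 0;0 0 0 0 0 0 0;0 0 0 0 0 0 0;0 0 0 0 0 0 0"
}}

```text
clock: 8.17
tcp_pos: [0.5145, 0.1273, 0.133]
ee_rot: [0.998, 0.066, 0.0, -0.0]
force: [-3.0, 0.0, 10.9]
opening: 0.0233
grip_force: 61.2
```

```bash
cat >> h.py <<'E'
def dial(X,name):
    a=cams.camera('scene');x,y=proj('scene',X).astype(int)
    cv2.imwrite(name,cv2.resize(np.clip(a[y-25:y+25,x-25:x+25]*2.0,0,255).astype('uint8'),None,fx=10,fy=10,interpolation=cv2.INTER_CUBIC))
E
python3 - <<'E'
from h import *
dial((.53,.13,.07),'pics/d1.png')
s=sensors.read_state();print(s['clock'],s['force'].round(2),s['torque'].round(2),pose()[0])
row((.5142,.1273,.16),7.5)
row((.5632,-.0003,.16),7.5)
row((.5632,-.0003,.141),7.5)
E
```

```text
8.2167 [-2.68 -0.45 10.67] [-0.27  0.73 -0.05] [0.51442263 0.12732295 0.13300076]
[ 0.     -0.0003  0.0011] [-0.0003 -0.     -0.0337]
[ 0.     -0.0003  0.0011] [ 0.0394  0.1662 -0.0337]
[ 0.     -0.0003  0.0011] [ 0.0393  0.1662 -0.01  ]
```

View pics/d1.png

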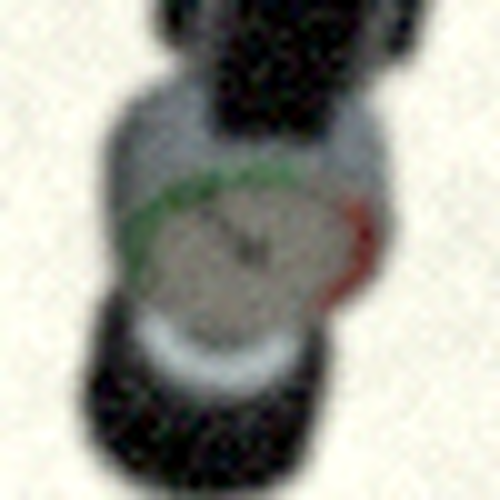

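With the face seated at 13–14 N, the needle points up-left into the green (crop (205,205) from pivot (250,250)). Foot C, the foot on the +y side, is good. Next is the middle foot B.

Request:
{"op": "play_rows", "data": {
  "targets": "0 0 0.001 0 0 -0.01 0;0 0 0.001 0 0 -0.03 0;0 0 0.001 0.002 0.01 -0.035 0;0 0 0.001 0.012 0.05 -0.035 0;0 0 0.001 0.024 0.1 -0.035 0;0 0 0.001 0.036 0.15 -0.035 0;0 0 0.001 0.0395 0.166 -0.025 0;0 0 0.001 0.0395 0.166 -0.015 0;0 0 0.001 0.0395 0.166 -0.01 0;0 0 0.001 0.0395 0.166 -0.01 0;0 0 0.001 0.0395 0.166 -0.01 0"
}}

```text
clock: 9.13
tcp_pos: [0.5629, 0.0006, 0.1405]
ee_rot: [0.998, 0.066, -0.0, -0.0]
force: [0.5, -0.6, -2.5]
opening: 0.0234
grip_force: 59.6
```

```bash
python3 - <<'E'
from h import *
s=sensors.read_state();print(s['clock'],s['force'].round(2),s['torque'].round(2),pose()[0])
row((.5632,-.0005,.136),7.5)
E
```

```text
9.1333 [ 0.48 -0.59 -2.55] [-0.03  0.02  0.01] [0.56290787 0.00062806 0.14047665]
[-0.0003  0.0003  0.0009] [0.0002 0.0014 0.0056]
```

Request:
{"op": "play_rows", "data": {
  "targets": "0 0 -0.0005 0 0.001 0.0015 0;0 0 -0.0005 0 0.001 0.003 0;0 0 -0.0005 0 0.001 0.0045 0;0 0 -0.0005 0 0.001 0.0045 0;0 0 -0.0005 0 0.001 0.0045 0"
}}

```text
clock: 9.55
tcp_pos: [0.5632, -0.0008, 0.137]
ee_rot: [0.998, 0.066, 0.0, -0.0]
force: [-0.2, 0.4, -2.6]
opening: 0.0232
grip_force: 59.6
```

Request:
{"op": "play_rows", "data": {
  "targets": "0 0 0 0 0 0.0008 0;0 0 0 0 0 0.0015 0;0 0 0 0 0 0.0015 0;0 0 0 0 0 0.0015 0"
}}

```text
clock: 9.88
tcp_pos: [0.5632, -0.001, 0.1357]
ee_rot: [0.998, 0.066, -0.0, -0.0]
force: [-0.7, -0.2, -2.8]
opening: 0.0233
grip_force: 59.6
```

Request:
{"op": "play_rows", "data": {
  "targets": "0 0 0 0 0 0.0005 0;0 0 0 0 0 0.001 0;0 0 0 0 0 0.001 0;0 0 0 0 0 0.001 0"
}}

```text
clock: 10.22
tcp_pos: [0.5632, -0.001, 0.1349]
ee_rot: [0.998, 0.066, -0.0, -0.0]
force: [-1.1, -0.4, -3.6]
opening: 0.0235
grip_force: 59.6
```

Request:
{"op": "play_rows", "data": {
  "targets": "0 0 0 0 0 0.001 0;0 0 0 0 0 0.002 0;0 0 0 0 0 0.002 0;0 0 0 0 0 0.002 0"
}}

```text
clock: 10.55
tcp_pos: [0.5633, -0.001, 0.1333]
ee_rot: [0.998, 0.066, 0.0, -0.0]
force: [-1.0, -0.8, -1.9]
opening: 0.0234
grip_force: 59.7
```

Request:
{"op": "play_rows", "data": {
  "targets": "0 0 0 0 0 0.001 0;0 0 0 0 0 0.002 0;0 0 0 0 0 0.002 0;0 0 0 0 0 0.002 0"
}}

```text
clock: 10.88
tcp_pos: [0.5633, -0.001, 0.1317]
ee_rot: [0.998, 0.066, -0.0, 0.0]
force: [1.1, -1.0, -1.0]
opening: 0.0237
grip_force: 59.7
```

Request:
{"op": "play_rows", "data": {
  "targets": "0 0 0 0 0 0.0005 0;0 0 0 0 0 0.001 0;0 0 0 0 0 0.001 0;0 0 0 0 0 0.001 0"
}}

```text
clock: 11.22
tcp_pos: [0.5633, -0.001, 0.1309]
ee_rot: [0.998, 0.066, 0.0, -0.0]
force: [-0.4, -0.6, -0.4]
opening: 0.0231
grip_force: 59.7
```

Request:
{"op": "play_rows", "data": {
  "targets": "0 0 0 0 0 0.0005 0;0 0 0 0 0 0.001 0;0 0 0 0 0 0.001 0;0 0 0 0 0 0.001 0"
}}

```text
clock: 11.55
tcp_pos: [0.5633, -0.001, 0.1301]
ee_rot: [0.998, 0.066, 0.0, -0.0]
force: [1.0, 0.1, -1.2]
opening: 0.0232
grip_force: 59.8
```

Request:
{"op": "play_rows", "data": {
  "targets": "0 0 0 0 0 0.0005 0;0 0 0 0 0 0.001 0;0 0 0 0 0 0.001 0;0 0 0 0 0 0.001 0"
}}

```text
clock: 11.88
tcp_pos: [0.5633, -0.001, 0.1293]
ee_rot: [0.998, 0.066, 0.0, -0.0]
force: [0.7, 0.2, 0.2]
opening: 0.0236
grip_force: 59.8
```

Request:
{"op": "play_rows", "data": {
  "targets": "0 0 0 0 0 0.0005 0;0 0 0 0 0 0.001 0;0 0 0 0 0 0.001 0;0 0 0 0 0 0.001 0"
}}

```text
clock: 12.22
tcp_pos: [0.5633, -0.001, 0.1286]
ee_rot: [0.998, 0.066, 0.0, 0.0]
force: [0.4, 0.7, 0.6]
opening: 0.0229
grip_force: 60.2
```

Request:
{"op": "play_rows", "data": {
  "targets": "0 0 0 0 0 0.0004 0;0 0 0 0 0 0.0007 0;0 0 0 0 0 0.0007 0;0 0 0 0 0 0.0007 0"
}}

```text
clock: 12.55
tcp_pos: [0.5635, -0.0009, 0.1285]
ee_rot: [0.998, 0.066, 0.0, 0.0]
force: [-1.4, 0.2, 10.0]
opening: 0.0232
grip_force: 61.4
```

Request:
{"op": "play_rows", "data": {
  "targets": "0 0 0 0 0 0 0;0 0 0 0 0 0 0;0 0 0 0 0 0 0;0 0 0 0 0 0 0;0 0 0 0 0 0 0;0 0 0 0 0 0 0;0 0 0 0 0 0 0;0 0 0 0 0 0 0"
}}

```text
clock: 13.22
tcp_pos: [0.5635, -0.001, 0.1285]
ee_rot: [0.998, 0.066, 0.0, 0.0]
force: [-1.8, -0.1, 9.6]
opening: 0.0233
grip_force: 61.4
```

```bash
python3 - <<'E'
from h import *
dial((.577,0,.07),'pics/d2.png')
s=sensors.read_state();print(s['clock'],s['force'].round(2),s['torque'].round(2),pose()[0])
row((.5484,-.1168,.16),7.5)
row((.5484,-.1168,.141),7.5)
E
```

```text
13.2667 [-1.72 -0.2  10.4 ] [-0.11  0.54 -0.04] [ 0.56348391 -0.0009625   0.12850163]
[ 0.0001 -0.0004  0.0006] [-0.0377  0.1411 -0.0394]
[ 0.0001 -0.0004  0.0006] [-0.0377  0.1411 -0.0156]
```

View pics/d2.png

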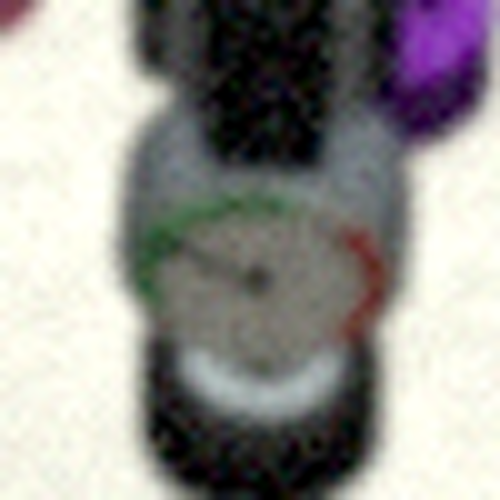

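The needle points left and up into the green (crop (175,235) from pivot (255,280)), so foot B is good. Next I test foot A on the −y side, to see the red reading.

Request:
{"op": "play_rows", "data": {
  "targets": "0 0 0 0 0 -0.01 0;0 0 0 0 0 -0.03 0;0 0 0 -0.002 0.01 -0.04 0;0 0 0 -0.013 0.05 -0.04 0;0 0 0 -0.026 0.1 -0.04 0;0 0 0 -0.0375 0.141 -0.04 0;0 0 0 -0.0375 0.141 -0.03 0;0 0 0 -0.0375 0.141 -0.02 0;0 0 0 -0.0375 0.141 -0.0155 0;0 0 0 -0.0375 0.141 -0.0155 0;0 0 0 -0.0375 0.141 -0.0155 0"
}}

```text
clock: 14.18
tcp_pos: [0.5484, -0.1157, 0.1403]
ee_rot: [0.998, 0.067, -0.0, -0.0]
force: [0.8, 0.1, -1.9]
opening: 0.0233
grip_force: 59.7
```

```bash
python3 - <<'E'
from h import *
s=sensors.read_state();print(s['clock'],s['force'].round(2),s['torque'].round(2),pose()[0])
row((.5484,-.1168,.137),7.5)
E
```

```text
14.1833 [ 0.76  0.15 -1.89] [-0.    0.02 -0.  ] [ 0.54843221 -0.11568296  0.14026728]
[-0.0003  0.0002  0.0016] [-0.0002  0.0014  0.0041]
```

Request:
{"op": "play_rows", "data": {
  "targets": "0 0 0 0 0.001 0.0015 0;0 0 0 0 0.001 0.003 0;0 0 0 0 0.001 0.0035 0;0 0 0 0 0.001 0.0035 0;0 0 0 0 0.001 0.0035 0"
}}

```text
clock: 14.6
tcp_pos: [0.5485, -0.1175, 0.1376]
ee_rot: [0.998, 0.066, 0.0, 0.0]
force: [0.2, 0.1, -3.1]
opening: 0.0231
grip_force: 59.7
```

Request:
{"op": "play_rows", "data": {
  "targets": "0 0 0 0 0 0.0008 0;0 0 0 0 0 0.0015 0;0 0 0 0 0 0.0015 0;0 0 0 0 0 0.0015 0"
}}

```text
clock: 14.93
tcp_pos: [0.5485, -0.1175, 0.1364]
ee_rot: [0.998, 0.066, 0.0, -0.0]
force: [0.9, -0.2, -1.6]
opening: 0.0234
grip_force: 59.7
```

Request:
{"op": "play_rows", "data": {
  "targets": "0 0 0 0 0 0.0008 0;0 0 0 0 0 0.0015 0;0 0 0 0 0 0.0015 0;0 0 0 0 0 0.0015 0"
}}

```text
clock: 15.27
tcp_pos: [0.5485, -0.1175, 0.1352]
ee_rot: [0.998, 0.066, 0.0, -0.0]
force: [0.3, 0.2, -0.4]
opening: 0.0235
grip_force: 59.9
```

Request:
{"op": "play_rows", "data": {
  "targets": "0 0 0 0 0 0.0008 0;0 0 0 0 0 0.0015 0;0 0 0 0 0 0.0015 0;0 0 0 0 0 0.0015 0"
}}

```text
clock: 15.6
tcp_pos: [0.5485, -0.1175, 0.134]
ee_rot: [0.998, 0.066, 0.0, 0.0]
force: [-0.7, 0.8, 1.3]
opening: 0.0233
grip_force: 60.0
```

Request:
{"op": "play_rows", "data": {
  "targets": "0 0 0 0 0 0.0005 0;0 0 0 0 0 0.001 0;0 0 0 0 0 0.001 0;0 0 0 0 0 0.001 0"
}}

```text
clock: 15.93
tcp_pos: [0.5485, -0.1176, 0.1332]
ee_rot: [0.998, 0.066, 0.0, 0.0]
force: [0.1, 0.9, 1.4]
opening: 0.0231
grip_force: 60.1
```

Request:
{"op": "play_rows", "data": {
  "targets": "0 0 0 0 0 0.0005 0;0 0 0 0 0 0.001 0;0 0 0 0 0 0.001 0;0 0 0 0 0 0.001 0"
}}

```text
clock: 16.27
tcp_pos: [0.5485, -0.1176, 0.1324]
ee_rot: [0.998, 0.066, 0.0, -0.0]
force: [-0.4, 0.4, 2.3]
opening: 0.0235
grip_force: 60.1
```

Request:
{"op": "play_rows", "data": {
  "targets": "0 0 0 0 0 0.0004 0;0 0 0 0 0 0.0008 0;0 0 0 0 0 0.0008 0;0 0 0 0 0 0.0008 0"
}}

```text
clock: 16.6
tcp_pos: [0.5485, -0.1176, 0.1317]
ee_rot: [0.998, 0.066, 0.0, -0.0]
force: [0.5, -0.6, 2.7]
opening: 0.0232
grip_force: 60.2
```

Request:
{"op": "play_rows", "data": {
  "targets": "0 0 0 0 0 0.0004 0;0 0 0 0 0 0.0006 0;0 0 0 0 0 0.0006 0;0 0 0 0 0 0.0006 0"
}}

```text
clock: 16.93
tcp_pos: [0.5485, -0.1176, 0.1313]
ee_rot: [0.998, 0.066, 0.0, 0.0]
force: [-0.4, 0.2, 3.7]
opening: 0.0234
grip_force: 60.3
```

Request:
{"op": "play_rows", "data": {
  "targets": "0 0 0 0 0 0.0003 0;0 0 0 0 0 0.0005 0;0 0 0 0 0 0.0005 0;0 0 0 0 0 0.0005 0"
}}

```text
clock: 17.27
tcp_pos: [0.5485, -0.1175, 0.1309]
ee_rot: [0.998, 0.066, 0.0, -0.0]
force: [0.5, -0.0, 3.7]
opening: 0.0234
grip_force: 60.3
```

Request:
{"op": "play_rows", "data": {
  "targets": "0 0 0 0 0 0.0003 0;0 0 0 0 0 0.0005 0;0 0 0 0 0 0.0005 0;0 0 0 0 0 0.0005 0"
}}

```text
clock: 17.6
tcp_pos: [0.5485, -0.1176, 0.1306]
ee_rot: [0.998, 0.066, 0.0, 0.0]
force: [0.4, 0.6, 5.6]
opening: 0.0233
grip_force: 60.8
```

Request:
{"op": "play_rows", "data": {
  "targets": "0 0 0 0 0 0.0002 0;0 0 0 0 0 0.0003 0;0 0 0 0 0 0.0003 0;0 0 0 0 0 0.0003 0"
}}

```text
clock: 17.93
tcp_pos: [0.5486, -0.1176, 0.1305]
ee_rot: [0.998, 0.066, 0.0, 0.0]
force: [-1.5, 0.1, 9.2]
opening: 0.0235
grip_force: 61.1
```

Request:
{"op": "play_rows", "data": {
  "targets": "0 0 0 0 0 0 0;0 0 0 0 0 0 0;0 0 0 0 0 0 0;0 0 0 0 0 0 0;0 0 0 0 0 0 0;0 0 0 0 0 0 0;0 0 0 0 0 0 0;0 0 0 0 0 0 0;0 0 0 0 0 0 0;0 0 0 0 0 0 0;0 0 0 0 0 0 0;0 0 0 0 0 0 0"
}}

```text
clock: 18.93
tcp_pos: [0.5486, -0.1175, 0.1306]
ee_rot: [0.998, 0.066, 0.0, 0.0]
force: [-0.9, 0.1, 9.6]
opening: 0.0234
grip_force: 61.1
```

```bash
python3 - <<'E'
from h import *
dial((.562,-.117,.07),'pics/d3.png')
s=sensors.read_state();print(s['clock'],s['force'].round(2),s['torque'].round(2),pose()[0])
row((.5484,-.1168,.17),7.5)
row((.4863,.3292,.17),7.5)
E
```

```text
18.9833 [-0.83 -0.45 10.26] [ 0.03  0.25 -0.02] [ 0.54860152 -0.11752042  0.13052322]
[ 0.0001 -0.0003  0.0006] [-0.0001 -0.0009 -0.0493]
[ 0.0001 -0.0003  0.0006] [-0.0038 -0.5638 -0.0494]
```

View pics/d3.png

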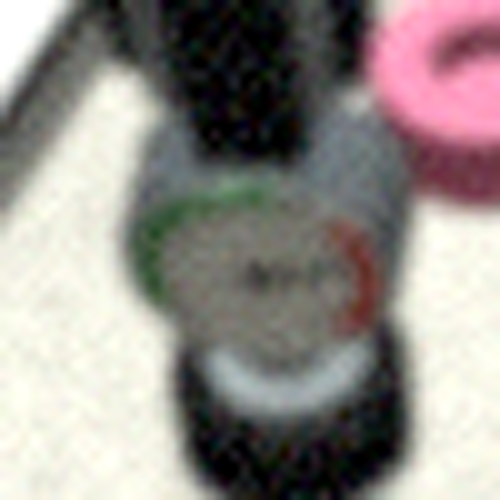

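The needle points right, into the red (crop (330,270) from pivot (255,275), about 3.9 rad), and it was held for over a second at about 13 N. Foot A (top view (361,202)) is the hard one, so I return the tester.

Request:
{"op": "play_rows", "data": {
  "targets": "0 0 0 0 0 -0.01 0;0 0 0 0 0 -0.03 0;0 0 0 0 0 -0.05 0;0 0 0 0 -0.04 -0.05 0;0 0 0 0 -0.09 -0.05 0;0 0 0 -0.001 -0.14 -0.05 0;0 0 0 -0.001 -0.19 -0.05 0;0 0 0 -0.002 -0.24 -0.05 0;0 0 0 -0.002 -0.29 -0.05 0;0 0 0 -0.003 -0.34 -0.05 0;0 0 0 -0.003 -0.39 -0.05 0;0 0 0 -0.003 -0.44 -0.05 0;0 0 0 -0.004 -0.49 -0.05 0;0 0 0 -0.004 -0.53 -0.05 0;0 0 0 -0.004 -0.564 -0.05 0;0 0 0 -0.004 -0.564 -0.05 0;0 0 0 -0.004 -0.564 -0.05 0;0 0 0 -0.004 -0.564 -0.05 0"
}}

```text
clock: 20.48
tcp_pos: [0.4859, 0.3285, 0.17]
ee_rot: [0.998, 0.066, -0.0, 0.0]
force: [-0.2, 0.2, -2.6]
opening: 0.0232
grip_force: 59.9
```

```bash
python3 - <<'E'
from h import *
s=sensors.read_state();print(s['clock'],s['force'].round(2),s['torque'].round(2),pose()[0],s['qd'].round(3))
row((.4863,.3292,.132),7.5)
row((.4863,.3292,.117),7.5)
E
```

```text
20.4833 [-0.17  0.22 -2.57] [-0.04 -0.05  0.01] [0.48585103 0.32853304 0.170049  ] [ 0.021 -0.004  0.006  0.005 -0.    -0.004 -0.   ]
[0.0006 0.0004 0.0005] [ 0.0007 -0.0008  0.0476]
[0.0006 0.0004 0.0005] [ 0.0007 -0.0008  0.0663]
```

Request:
{"op": "play_rows", "data": {
  "targets": "0 0 0 0.0005 0 0.02 0;0 0 0 0.0005 0 0.04 0;0 0 0 0.0005 0 0.047 0;0 0 0 0.0005 0 0.047 0;0 0 0 0.0005 0 0.047 0;0 0 0 0.0005 0 0.047 0"
}}

```text
clock: 20.98
tcp_pos: [0.4868, 0.3292, 0.1335]
ee_rot: [0.998, 0.066, 0.0, -0.0]
force: [-0.4, 0.8, -1.5]
opening: 0.0236
grip_force: 59.7
```

```bash
python3 - <<'E'
from h import *
s=sensors.read_state();print(s['clock'],s['force'].round(2),pose()[0])
row((.4863,.3292,.117),7.5)
E
```

```text
20.9833 [-0.39  0.79 -1.46] [0.48678952 0.32923369 0.1334748 ]
[-0.0002 -0.0005  0.0003] [-0.0006 -0.      0.0206]
```

Request:
{"op": "play_rows", "data": {
  "targets": "0 0 0 -0.0005 0 0.004 0;0 0 0 -0.0005 0 0.008 0;0 0 0 -0.0005 0 0.012 0;0 0 0 -0.0005 0 0.015 0;0 0 0 -0.0005 0 0.018 0;0 0 0 -0.0005 0 0.018 0;0 0 0 -0.0005 0 0.018 0"
}}

```text
clock: 21.57
tcp_pos: [0.4859, 0.3293, 0.1181]
ee_rot: [0.998, 0.066, -0.0, 0.0]
force: [0.2, -0.7, -1.0]
opening: 0.0231
grip_force: 59.7
```

Request:
{"op": "play_rows", "data": {
  "targets": "0 0 0 0 0 0.0015 0;0 0 0 0 0 0.0025 0;0 0 0 0 0 0.0025 0;0 0 0 0 0 0.0025 0"
}}

```text
clock: 21.9
tcp_pos: [0.486, 0.3293, 0.1163]
ee_rot: [0.998, 0.066, 0.0, -0.0]
force: [0.5, -0.5, -2.1]
opening: 0.0232
grip_force: 59.8
```

Request:
{"op": "play_rows", "data": {
  "targets": "0 0 0 0 0 0.0005 0;0 0 0 0 0 0.0005 0;0 0 0 0 0 0.0005 1;0 0 0 0 0 0.0005 1;0 0 0 0 0 0.0005 1;0 0 0 0 0 0.0005 1;0 0 0 0 0 0.0005 1;0 0 0 0 0 0.0005 1;0 0 0 0 0 -0.03 1;0 0 0 0 0 -0.08 1;0 0 0 0 0 -0.13 1;0 0 0 0 0 -0.16 1;0 0 0 0 0 -0.16 1"
}}

```text
clock: 22.98
tcp_pos: [0.4875, 0.3306, 0.2496]
ee_rot: [0.998, 0.066, 0.003, -0.002]
force: [0.5, -0.0, -0.1]
opening: 0.0855
grip_force: 0.0
```

```bash
python3 - <<'E'
from h import *
s=sensors.read_state();print(s['clock'],s['force'].round(2),s['opening'],pose()[0])
a=cams.camera('scene');x,y=proj('scene',(.4865,.329,.07)).astype(int)
b=cv2.imread('pics/scene0.png')
f=lambda i:cv2.resize(np.clip(i[y-35:y+35,x-35:x+35]*2.0,0,255).astype('uint8'),None,fx=5,fy=5,interpolation=cv2.INTER_CUBIC)
cv2.imwrite('pics/e1.png',np.hstack([f(a),f(b)]))
row((.5484,-.117,.25),7.5);row((.52,.05,.25),7.5)
# foot A again
m=(a.max(2)<75)[185:230,240:400].astype('uint8');k,l,st,ce=cv2.connectedComponentsWithStats(m)
print([(np.round(ce[i]+[240,185],1),st[i][4]) for i in range(1,k) if st[i][4]>100])
E
```

```text
22.9833 [ 0.5  -0.04 -0.14] 0.08545132171759248 [0.48746826 0.33057441 0.24963233]
[-0.0013 -0.0026  0.0005] [ 0.003   0.5639 -0.005 ]
[-0.0013 -0.0026  0.0005] [-0.0048  0.3523 -0.0046]
[(array([326.6, 187.5]), np.int32(122)), (array([262.8, 200.4]), np.int32(490)), (array([379.1, 208.3]), np.int32(533)), (array([314.5, 215.9]), np.int32(505))]
```

View pics/e1.png

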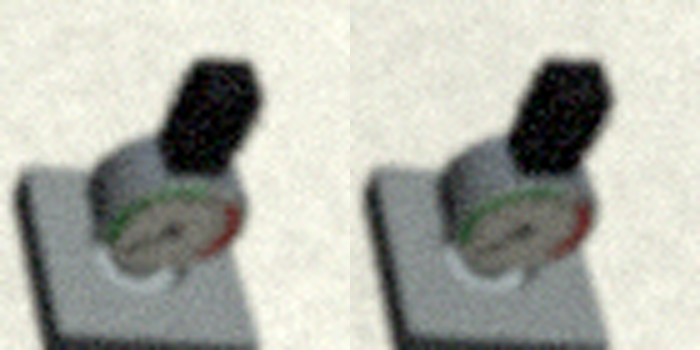

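The tester stands in its well exactly as at the start (left crop is now, right crop is the start), and the feet have not moved in the scene view. Now I fetch foot A.

Request:
{"op": "play_rows", "data": {
  "targets": "0 0 0 0.003 0.05 -0.004 1;0 0 0 0.003 0.1 -0.004 1;0 0 0 0.003 0.15 -0.004 1;0 0 0 0.003 0.2 -0.004 1;0 0 0 0.003 0.25 -0.004 1;0 0 0 0.003 0.3 -0.004 1;0 0 0 0.003 0.35 -0.004 1;0 0 0 0.003 0.4 -0.004 1;0 0 0 0.003 0.45 -0.004 1;0 0 0 0.003 0.5 -0.004 1;0 0 0 0.003 0.54 -0.004 1;0 0 0 0.003 0.563 -0.004 1;0 0 0 0.003 0.563 0.02 1;0 0 0 0.003 0.563 0.06 1;0 0 0 0.003 0.563 0.1 1;0 0 0 0.003 0.563 0.14 1;0 0 0 0.003 0.563 0.17 1;0 0 0 0.003 0.563 0.18 1;0 0 0 0.003 0.563 0.18 1;0 0 0 0.003 0.563 0.18 1"
}}

```text
clock: 24.7
tcp_pos: [0.5476, -0.1168, 0.1005]
ee_rot: [0.998, 0.066, -0.0, -0.0]
force: [0.5, 0.3, 1.2]
opening: 0.0856
grip_force: 0.0
```

```bash
python3 - <<'E'
from h import *
s=sensors.read_state();print(s['clock'],s['force'].round(2),s['opening'],pose()[0])
row((.5485,-.1172,.027),7.5)
E
```

```text
24.7 [0.53 0.32 1.16] 0.0855557388805955 [ 0.54763681 -0.11679919  0.10054857]
[-0.0001  0.0002  0.0007] [0.001  0.0007 0.0919]
```

Request:
{"op": "play_rows", "data": {
  "targets": "0 0 0 0.001 0.0005 0.03 1;0 0 0 0.001 0.0005 0.055 1;0 0 0 0.001 0.0005 0.075 1;0 0 0 0.001 0.0005 0.087 1;0 0 0 0.001 0.0005 0.092 1;0 0 0 0.001 0.0005 0.092 1;0 0 0 0.001 0.0005 0.092 0;0 0 0 0.001 0.0005 0.092 0;0 0 0 0.001 0.0005 0.092 0;0 0 0 0.001 0.0005 0.092 0;0 0 0 0.001 0.0005 0.092 0;0 0 0 0.001 0.0005 0.092 0;0 0 0 0.001 0.0005 0.092 0"
}}

```text
clock: 25.78
tcp_pos: [0.5489, -0.1173, 0.028]
ee_rot: [0.998, 0.066, 0.001, 0.0]
force: [-3.8, 0.7, 18.2]
opening: 0.0502
grip_force: 59.1
```

```bash
python3 - <<'E'
from h import *
s=sensors.read_state();print(s['clock'],s['force'].round(2),s['opening'],s['grip_force'],pose()[0])
row((.5485,-.1172,.08),7.5);row((.51,-.286,.08),7.5);row((.51,-.286,.0325),7.5)
E
```

```text
25.7833 [-3.83  0.7  18.16] 0.05016564586688533 59.094795640558004 [ 0.54894426 -0.11731145  0.02804334]
[ 0.0003 -0.0009  0.0003] [-0.0004 -0.0002 -0.0649]
[ 0.0003 -0.0009  0.0003] [-0.0758  0.2027 -0.0649]
[ 0.0003 -0.0009  0.0003] [-0.0759  0.2027 -0.0056]
```

Request:
{"op": "play_rows", "data": {
  "targets": "0 0 0 0 0 -0.02 0;0 0 0 0 0 -0.045 0;0 0 0 0 0 -0.065 0;0 0 0 -0.01 0.03 -0.07 0;0 0 0 -0.026 0.07 -0.07 0;0 0 0 -0.041 0.11 -0.07 0;0 0 0 -0.056 0.15 -0.07 0;0 0 0 -0.07 0.185 -0.07 0;0 0 0 -0.076 0.203 -0.07 0;0 0 0 -0.076 0.203 -0.06 0;0 0 0 -0.076 0.203 -0.04 0;0 0 0 -0.076 0.203 -0.02 0;0 0 0 -0.076 0.203 -0.012 0;0 0 0 -0.076 0.203 -0.012 0;0 0 0 -0.076 0.203 -0.012 0;0 0 0 -0.076 0.203 -0.012 0"
}}

```text
clock: 27.12
tcp_pos: [0.51, -0.286, 0.0371]
ee_rot: [0.998, 0.066, 0.0, 0.0]
force: [-0.2, -0.0, 0.0]
opening: 0.0497
grip_force: 62.3
```

```bash
python3 - <<'E'
from h import *
s=sensors.read_state();print(s['clock'],s['force'].round(2),s['opening'],s['grip_force'],pose()[0])
row((.51,-.286,.0325),7.5)
E
```

```text
27.1167 [-0.19 -0.05  0.03] 0.049730856492171696 62.308492977172136 [ 0.50998024 -0.28603439  0.0370552 ]
[ 0.0003 -0.0005  0.0008] [ 0.     -0.      0.0057]
```

Request:
{"op": "play_rows", "data": {
  "targets": "0 0 0 0 0 0.002 0;0 0 0 0 0 0.004 0;0 0 0 0 0 0.0055 0;0 0 0 0 0 0.0055 0;0 0 0 0 0 0.0055 0"
}}

```text
clock: 27.53
tcp_pos: [0.5097, -0.2862, 0.0322]
ee_rot: [0.998, 0.066, 0.0, 0.0]
force: [-0.5, 0.0, 4.7]
opening: 0.05
grip_force: 62.8
```

Contact with the tray floor at the expected height; release and retreat.

Request:
{"op": "play_rows", "data": {
  "targets": "0 0 0 0 0 0 1;0 0 0 0 0 0 1;0 0 0 0 0 0 1;0 0 0 0 0 0 1;0 0 0 0 0 0 1;0 0 0 0 0 0 1;0 0 0 0 0 -0.03 1;0 0 0 0 0 -0.08 1;0 0 0 0 0 -0.13 1;0 0 0 0 0 -0.18 1;0 0 0 0 0 -0.23 1;0 0 0 0 0.05 -0.25 1;0 0 0 0 0.1 -0.25 1;0 0 0 0 0.15 -0.25 1;0 0 0 0 0.2 -0.25 1;0 0 0 0 0.2 -0.25 1;0 0 0 0 0.2 -0.25 1"
}}

```text
clock: 28.95
tcp_pos: [0.5296, -0.4468, 0.2309]
ee_rot: [0.998, 0.064, -0.0, -0.0]
force: [0.0, 1.4, 0.0]
opening: 0.0856
grip_force: 0.0
```

```bash
python3 - <<'E'
from h import *
s=sensors.read_state();print(s['clock'],s['opening'],pose()[0],s['force'].round(1))
a=cams.camera('scene');b=cams.camera('top')
c=cv2.resize(np.clip(b[110:270,140:480]*1.4,0,255).astype('uint8'),(780,367),interpolation=cv2.INTER_CUBIC)
x,y=proj('scene',(.51,-.286,.02)).astype(int);f=lambda x,y:cv2.resize(np.clip(a[y-30:y+30,x-50:x+50]*2.0,0,255).astype('uint8'),(390,230),interpolation=cv2.INTER_CUBIC)
x2,y2=proj('scene',(.4865,.329,.07)).astype(int)
cv2.imwrite('pics/f.png',np.vstack([c,np.hstack([f(x,y),f(x2,y2)])]))
E
```

```text
28.95 0.08556361063404222 [ 0.529624   -0.44678319  0.23085466] [0.  1.4 0. ]
```

View pics/f.png

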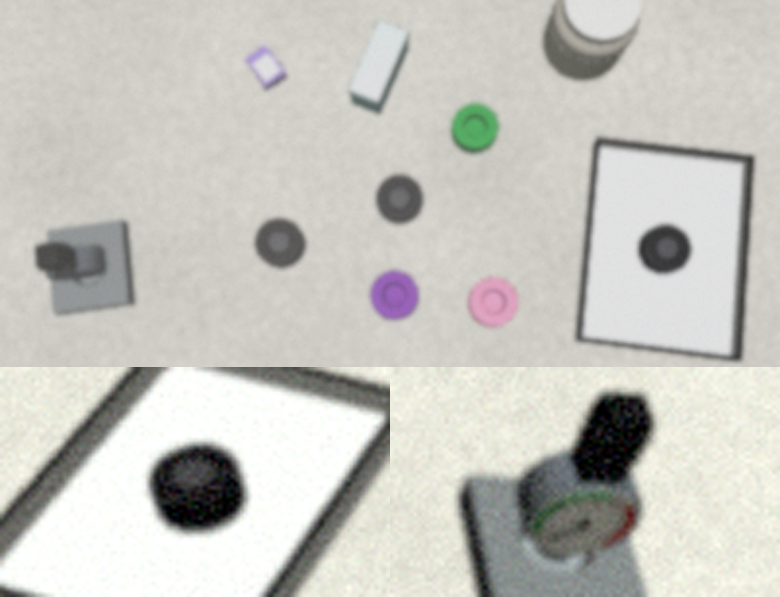

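The foot lies flat in the middle of the tray (crop (664,248)) with its tread in. The tester stands in its holder, and the two good feet and everything else are in place.

```bash
python3 -c "
from bench import bot
print(bot.hand_in())"
```

```text
the job is handed in; nothing more can be done
None
```

The hard foot was the one nearest the tray: its needle went into the red and held for over a second. It now lies flat in the enamel tray with its tread in, the tester is back in its holder, nothing else was moved, and the job was handed in at about 29 s (no verdict was returned).

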